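Drive the stuck hinge pin out of the breaker cover

ROBOT

A 7-joint arm with a two-finger parallel gripper is mounted at the origin on the work surface. World frame = base frame: x ahead of the robot, y to its left, z up, the work surface at z = 0. Lengths are in m, angles in rad, forces in N, time in s.
With the tool pointing down it reaches from about 0.4 to 0.925 m from the base axis. Payload 4.1 kg.
Tool frame: the origin (TCP) lies at the very end of the fingers, on their centre line; the grasp point (between the pads) lies bot.tcp_to_grasp behind it (bot.tcp_to_grasp is the distance from the TCP to the grasp point, in m); z points along the fingers, x is the direction in which the jaws open and shut, and the axes are right-handed (so a half turn about z gives the same grasp; the last joint's range is limited). The gripper opens to 85 mm and grips with 20 to 120 N. Pads are 22 mm wide; open, the fingers measure 114 mm over their backs; the gripper's body (76 mm by 85 mm) begins 54 mm behind the grasp point. The pads swing forward as they close: fully open they stand 13 mm farther back than shut.
Start: joints at [-1.316, 0.398, 0.045, 1.537, -0.019, 1.207, -0.051], TCP at [0.225, 0.61, 0.231] pointing down, gripper open.
Joint ranges: [-2.82, 2.82], [-0.49, 2.23], [-1.37, 1.46], [0, 2.46], [-1.36, 4.5], [0.23, 2], [-2.94, 2.94]. Speed limits (rad/s): [2.57, 2.57, 3.14, 3.14, 3.14, 3.14, 3.14].

INTERFACE

Orientations are given as a unit quaternion [w, x, y, z].
In Python, from plant import status, viewer, bot gives the robot as it stands.
- The arm moves only by the tool drive_tool, never from a script. Its argument "motion" is a list that holds one entry, the list of rows, each a list of 7 numbers: the shift along the tool's x, y, z in units of 30 mm (1.0 is 30 mm), then the turn, a rotation vector about the tool's x, y, z in units of 6 degrees (1.0 is 6 degrees), then the closure, from 0 (fully open) to 1 (shut). In form: [[[dx, dy, dz, wx, wy, wz, hand], ...]]. A call has 1 to 12 rows; each row shifts and turns the commanded pose from where the row before left it, along the tool's axes as they then stand; what a row does not reach is not made up. A row lasts 1/12 s, in which the tool goes at most 41.7 mm and 7.16 degrees, less where a joint would pass 70% of its speed; a pose out of reach is approached as far as the arm can. A call is refused whole if a number of a shift passes 1 or a number of a turn 1, either way. A call with a gripper value outside its range is refused whole. The fingers move at their own pace and stop on an object; "newtons" is the grip in N (left out, the last holds). Time passes only in rows, so rows that do not move let the fingers close. It gives the time, the measured TCP pose, the force and the opening at its end, in the units of the state.
- status.get_state(): the state, without advancing time (a new reading comes with each control period).
- viewer.snapshot(name): name is "scene" or "top" or "wrist"; returns (picture, depth): 400x640x3 uint8, red, green, blue; 400x640 float32, m along the optical axis (not along the pixel's ray), 0 where there is no reading.
- viewer.calibration(name): a dict with "mtx" (3x3 intrinsics, pixels), "camera_from_world" (4x4, takes a point from world to camera coordinates). Camera axes: x right, y down, z forward; pixel columns grow to the right and rows downward; lengths in m; the calibration is good to about 2 mm. A picture is of the moment at which its call begins: read the wrist's pose just before it. calibration takes no time and is no camera call; for the wrist camera it gives the pose at the moment of the call.
- bot.hand_in(): hands the job in, once; it reports no verdict.
Trained networks look in the newest picture that a camera, given by its name, has taken for a name from the list of things; names that differ only in an ending like _2 or _b are one class to them, and where a whole thing is asked for, a point or a joint stands for the part that bears it (a point fixed in the world has none). Each returns a list of dicts, best first, with "score" (0 to 1); they miss things now and then, are a little off and sometimes report something else, mostly with a low value. They report only what shows in the picture. A call takes as long as a camera call.
- viewer.recognise(camera, target): "pixel" ([column, row] in pixels, amid what is visible of it).
- viewer.mark_of(camera, target): "pixel" ([column, row] in pixels: a listed point, or the origin of a listed thing).
The state is a dict: "t": time; "qpos": joint angles; "dq": joint speeds; "joint_efforts": joint torques, N m; "tool_pos": TCP position; "tcp_rot": TCP orientation; "force": force on the tool from outside, world axes, zero at the start; "moment": the same for the moment, N m; "gripper_width": opening from 0.0 (shut) to 1.0 (fully open).
Only numpy, scipy, OpenCV 4.12 (cv2) and the standard library are available. Lean on these libraries where they do the work, as an engineer would, in place of code of your own. Each camera call takes 0.05 s, during which the arm holds its last target.

TASK

The grey breaker cover's door hinge has a stuck brass pin: take the blue drift punch out of its wooden block, feel its tip into the hinge bore from above, and slowly press the pin down until it is clear of the bright upper hinge lug, never bearing on the cover, hinge or pin with more than 28 N. Then stand the punch back in its block, fully home, and let go of it. Leave the torch, padlock and fuse carriers where they are.

Things in the scene. Friction and masses are not known exactly. Their poses are not given: they have to be found in the camera images.
- cover: Grey plastic breaker cover, 70 mm deep (x), 190 mm wide (y), 120 mm high, upright on a steel foot plate 100 x 210 x 6 mm screwed to the shelf; it does not move. Origin: centre of the underside, on the shelf. Its +x face has the framed swing door and black toggle switches; its +y side carries the hinge: a bright aluminium upper lug above a dark steel lower lug.
- hinge_rear (a point): Reference point at the rear end of the hinge's screw slots, level with the upper lug's hard top face (120 mm above the shelf), at x = -14 mm, y = 109 mm in the cover's frame; axes as the cover's. The vertical bore, 9.5 mm across, is not here: the slotted hinge (lugs, bore, pin) is set so that the bore lies anywhere from 4 to 24 mm from here along the cover's +x, true along y. It does not shift.
- hinge_low (a point): 70 mm straight below hinge_rear, level with the lower lug's underside (50 mm above the shelf). Both lugs are 50 mm along the cover's x by 22 mm along y with the bore in their middle; upper lug 92 to 120 mm above the shelf, lower lug 50 to 91 mm with an 11.5 mm bore.
- pin (a joint): Depth of the brass pin's upper end below the upper lug's top face, m: 0.006 to 0.012 at the start, over 0.028 when clear of the upper lug, 0.042 at a hard end stop. The pin, 9 mm across, 66 mm long, stays captive in the lower lug. It yields at about 9 N and resists about 0.3 N more per mm/s of speed; it stays where left.
- rack: Wooden block 64 x 64 mm, 56 mm high, fixed to the shelf, with a round vertical through hole 11.5 mm across in the middle of its top. Origin: centre of its underside.
- rack_hole (a point): Centre of the mouth of the block's hole, on its top face (56 mm above the shelf).
- punch: Drift punch, about 200 g, standing tip down in the block: steel shank 7 mm across, 50 mm long, flat end; then a blue round handle 18 mm across, 90 mm long, whose shoulder rests on the block's top. Origin: centre of the flat tip; z runs up along the punch. Grip the handle (50 to 140 mm above the tip). Home in the block its tip is 6 mm above the shelf.
- punch_tip (a point): Centre of the punch's flat tip (the body's origin).
- torch: Red plastic torch, 140 mm tall, 54 mm across, standing on its head. Origin: centre of its underside. Leave alone.
- padlock: Steel padlock lying flat, 44 x 42 x 20 mm body with a shackle reaching 54 mm along its +y. Origin: centre of the body's underside. Leave alone.
- fuse_a: White ceramic fuse carrier, 60 x 28 mm, 36 mm high. Origin: centre of its underside. Leave alone.
- fuse_b: White ceramic fuse carrier, as fuse_a. Leave alone.

How it is judged:
By the outcome, as a careful person would: the job done as asked, in the order asked, and still so for the second after the job is handed in, with the robot touching nothing.
It also fails if it takes over 72 s, if anything falls off the work surface, if the arm or the gripper's body presses on something with over 40 N, if the wrist force passes 120 N, or if a joint passes its speed limit or range.

## Working session

There is one attempt and no reset: what is moved stays moved. The work goes in short steps, Python scripts to look and compute and a tool call to move; the robot and the scene stay as the last step left them, time stands still between calls to the robot, and variables do not carry over. Pictures are saved under pics/ and viewed, and the job is handed in when it is done.

Besides the shell and the picture viewer there is one more tool, called after "Request:" as name(argument=value, ...) on one line, values as JSON. drive_tool: Moves the arm, as the interface text tells. Its arguments: {"type":"object","properties":{"motion":{"type":"array","items":{"type":"array","items":{"type":"array","items":{"type":"number"}}}},"newtons":{"type":"number"}},"required":["motion"]}

```bash
mkdir -p pics; ls; python3 - <<'E'
from plant import status, viewer, bot
import cv2,numpy as np
s=status.get_state();print(s); print(bot.tcp_to_grasp)
for n in("scene","top","wrist"):
    p,d=viewer.snapshot(n); cv2.imwrite(f"pics/a_{n}.png",p[:,:,::-1]); np.save(f"pics/a_{n}.npy",d)
    c=viewer.calibration(n);print(n,np.round(c["mtx"],1).tolist(),np.round(c["camera_from_world"],3).tolist())
E
```

```text
pics
{'t': 0.0, 'qpos': array([-1.31600082,  0.39919453,  0.04506855,  1.5379049 , -0.01870758,
        1.20689802, -0.05070132]), 'dq': array([ 0.00018513, -0.00047948,  0.00027607, -0.00073726,  0.00147403,
       -0.00082716,  0.00229031]), 'joint_efforts': array([ 1.80547299e-04, -4.75129366e+01,  1.36525523e+00, -2.54217106e+01,
        1.18068387e-02,  9.60796431e-03,  6.83647229e-06]), 'tool_pos': array([0.22497357, 0.60913578, 0.23025146]), 'tcp_rot': array([ 6.24050617e-04,  8.20484135e-01,  5.71668436e-01, -7.70351366e-04]), 'force': array([-0.57572821, -0.08585604,  0.3891418 ]), 'moment': array([ 0.00179961,  0.01705352, -0.02053754]), 'gripper_width': 0.9992246968435013}
0.0187
scene [[409.3, 0.0, 322.3], [0.0, 409.3, 198.8], [0.0, 0.0, 1.0]] [[0.222, 0.975, -0.005, -0.199], [0.659, -0.154, -0.736, -0.318], [-0.719, 0.16, -0.677, 1.398], [0.0, 0.0, 0.0, 1.0]]
top [[502.6, 0.0, 315.8], [0.0, 502.6, 194.0], [0.0, 0.0, 1.0]] [[0.02, -1.0, 0.023, 0.034], [-0.992, -0.022, -0.124, 0.625], [0.125, -0.021, -0.992, 1.252], [0.0, 0.0, 0.0, 1.0]]
wrist [[289.0, 0.0, 320.7], [0.0, 289.0, 204.3], [0.0, 0.0, 1.0]] [[0.347, 0.938, -0.002, -0.649], [0.904, -0.333, 0.269, -0.035], [0.252, -0.095, -0.963, 0.379], [0.0, 0.0, 0.0, 1.0]]
```

View pics/a_scene.png

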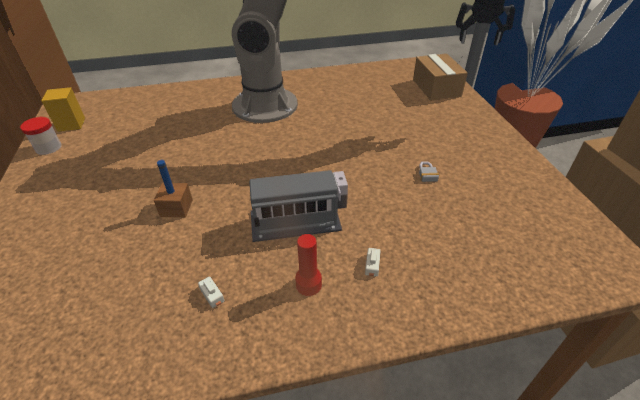

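View pics/a_top.png

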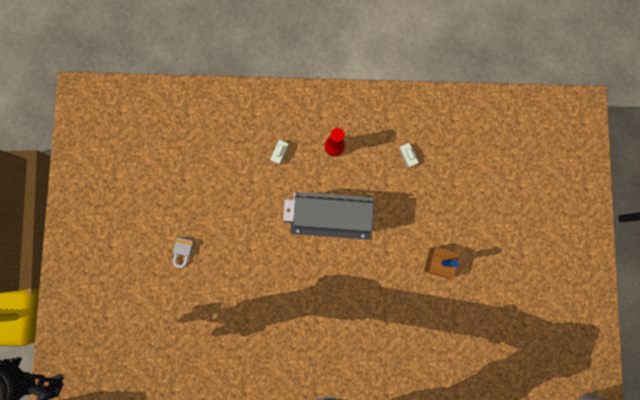

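View pics/a_wrist.png

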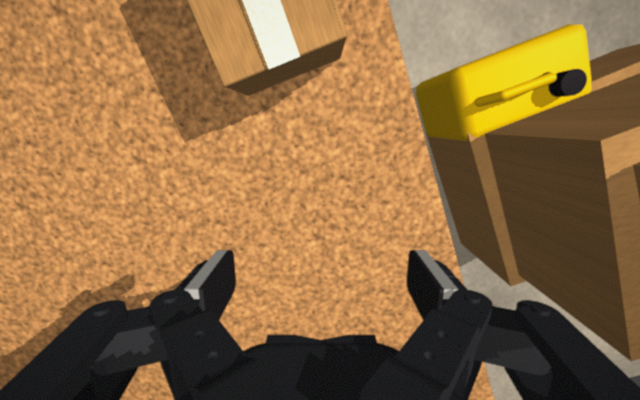

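The scene view shows the punch in its block at about (168,190), the hinge lugs at (341,185) and the torch at (308,265). In the top view the block is at (445,262) and the hinge at (289,210). The wrist sees only empty shelf. Next I measure with both fixed cameras.

```bash
cat > h.py <<'E'
from plant import status, viewer, bot
import cv2,numpy as np
from scipy.spatial.transform import Rotation as R
def proj(n,P,c=None):
    c=c or viewer.calibration(n);P=np.atleast_2d(P)
    q=(c["camera_from_world"]@np.c_[P,np.ones(len(P))].T)[:3]
    u=c["mtx"]@q;return (u[:2]/u[2]).T
def cam(n):
    c=viewer.calibration(n);return c["mtx"]@c["camera_from_world"][:3]
def tri(Ps,px):
    A=[]
    for P,(u,v) in zip(Ps,px): A+= [u*P[2]-P[0],v*P[2]-P[1]]
    X=np.linalg.svd(np.array(A))[2][-1];return X[:3]/X[3]
def onz(P,px,z):
    u,v=px;M=np.array([u*P[2]-P[0],v*P[2]-P[1]])
    return np.r_[np.linalg.solve(M[:,:2],-M[:,2]*z-M[:,3]),z]
def back(c,d):
    v,u=np.mgrid[:400,:640];K=c["mtx"];X=np.stack([(u-K[0,2])*d/K[0,0],(v-K[1,2])*d/K[1,1],d],-1)
    T=np.linalg.inv(c["camera_from_world"]);return X@T[:3,:3].T+T[:3,3]
def rot(): 
    q=status.get_state()["tcp_rot"];return R.from_quat(np.r_[q[1:],q[0]])
def save(n,name,crop=None,k=1):
    p,d=viewer.snapshot(n);q=p[:,:,::-1]
    if crop: q=q[crop[1]:crop[3],crop[0]:crop[2]]
    q=cv2.resize(q,None,fx=k,fy=k,interpolation=cv2.INTER_CUBIC);cv2.imwrite(f"pics/{name}.png",q);return p,d
def togo(tcp):
    s=status.get_state();d=np.array(tcp)-s["tool_pos"]
    return rot().inv().apply(d)/0.03
E
python3 - <<'E'
from h import *
for t in ("cover","hinge_rear","rack_hole","rack","punch","torch","padlock","fuse_a"):
    r={n:viewer.mark_of(n,t) for n in("scene","top")}
    for n in r:print(t,n,[(np.round(a["pixel"],1).tolist(),round(a["score"],2)) for a in r[n][:3]])
    if r["scene"] and r["top"]:
        X=tri([cam("scene"),cam("top")],[r["scene"][0]["pixel"],r["top"][0]["pixel"]]);print("   ",X.round(4))
print(status.get_state()["t"])
for n in("scene","top"):
    d=np.load(f"pics/a_{n}.npy");X=back(viewer.calibration(n),d)
    for nm,(zl,zh),box in(("hi",(0.112,.126),(0.4,.75,-.2,.2)),("rack",(0.052,.06),(.3,.6,-.45,-.15))):
        m=(X[...,2]>zl)&(X[...,2]<zh)&(X[...,0]>box[0])&(X[...,0]<box[1])&(X[...,1]>box[2])&(X[...,1]<box[3])
        P=X[m];print(n,nm,len(P),P.min(0).round(3),P.max(0).round(3),P.mean(0).round(4),cv2.minAreaRect((P[:,:2]*1000).astype(np.float32)))
E
```

```text
cover scene [([295.8, 217.5], 0.71)]
cover top [([332.3, 217.8], 0.61)]
    [0.5663 0.0054 0.0121]
hinge_rear scene [([336.8, 175.5], 0.57)]
hinge_rear top [([288.5, 213.5], 0.7)]
    [0.5649 0.1119 0.1216]
rack_hole scene [([171.5, 189.4], 0.66)]
rack_hole top [([444.6, 261.8], 0.64)]
    [ 0.4579 -0.2737  0.0652]
rack scene [([174.2, 209.4], 0.74)]
rack top [([437.6, 261.5], 0.86)]
    [ 0.4582 -0.2777 -0.0007]
punch scene []
punch top [([281.2, 151.1], 0.74), ([441.2, 261.4], 0.45)]
torch scene [([309.3, 285.3], 0.67)]
torch top [([332.3, 149.0], 0.79)]
    [ 0.7528  0.0045 -0.0071]
padlock scene [([425.8, 177.6], 0.88)]
padlock top [([180.1, 248.6], 0.97)]
    [ 0.4767  0.3935 -0.0081]
fuse_a scene [([211.8, 294.1], 0.75), ([374.2, 266.2], 0.68)]
fuse_a top [([405.2, 154.9], 0.85), ([277.2, 150.0], 0.58)]
    [ 0.7388 -0.1919  0.0055]
0.95
scene hi 2168 [ 0.529 -0.089  0.112] [0.621 0.127 0.125] [0.5741 0.0163 0.12  ] ((574.035400390625, 19.156097412109375), (214.6724395751953, 85.06660461425781), 86.90204620361328)
scene rack 445 [ 0.42  -0.313  0.052] [ 0.494 -0.237  0.06 ] [ 0.4607 -0.2745  0.0566] ((455.4749450683594, -275.3236389160156), (66.23750305175781, 65.8504638671875), 76.22067260742188)
top hi 2546 [ 0.528 -0.09   0.112] [0.747 0.126 0.126] [0.5685 0.0159 0.1189] ((639.76806640625, 14.990081787109375), (214.5470428466797, 215.63665771484375), 86.95828247070312)
top rack 467 [ 0.418 -0.313  0.052] [ 0.492 -0.236  0.06 ] [ 0.4544 -0.2727  0.0556] ((454.69915771484375, -275.3331298828125), (64.90830993652344, 63.93537902832031), 75.41309356689453)
```

```bash
python3 - <<'E'
from h import *
save("top","b_top",(270,180,390,250),6);save("scene","b_scene",(235,150,365,250),6)
r=rot();print(r.as_matrix().round(4))
T=R.from_matrix(np.array([[0,1,0],[1,0,0],[0,0,-1.]]))
print("turn units",(r.inv()*T).as_rotvec()/np.radians(6))
s=status.get_state();print(T.inv().apply(np.array([.56,.11,.30])-s["tool_pos"])/.03)
c=viewer.calibration("wrist")["camera_from_world"];Tc=np.linalg.inv(c);print(r.inv().apply(Tc[:3,3]-s["tool_pos"]))
E
```

```text
[[ 3.464e-01  9.381e-01  0.000e+00]
 [ 9.381e-01 -3.464e-01  1.000e-04]
 [ 1.000e-04 -0.000e+00 -1.000e+00]]
turn units [ 1.93567016e-04 -1.17819973e-03 -3.37801364e+00]
[-16.65944362  11.16073074  -2.28809433]
[ 1.10290325e-04 -6.84112493e-02 -1.42544224e-01]
```

View pics/b_top.png

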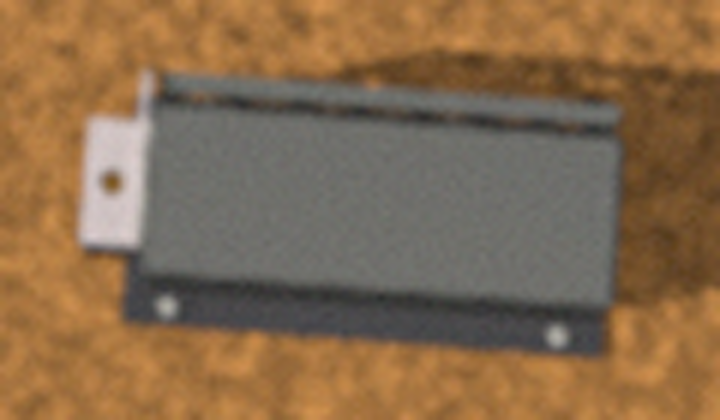

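View pics/b_scene.png

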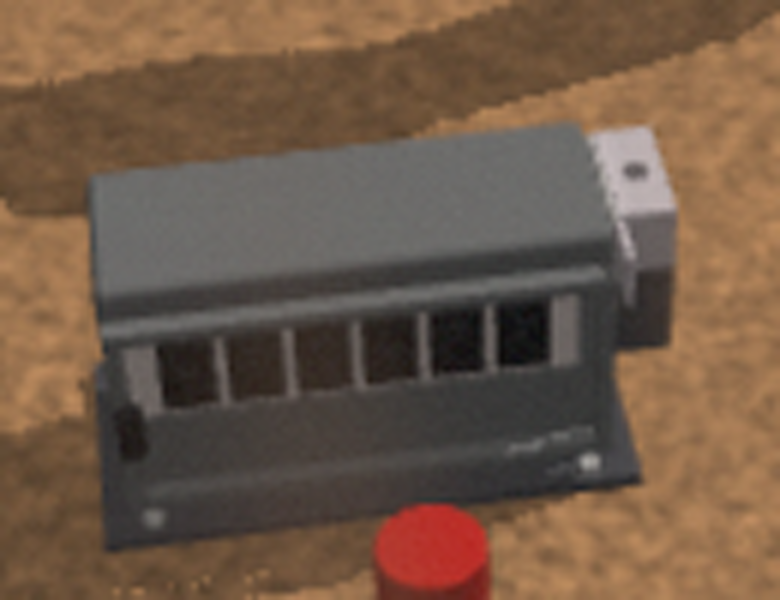

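Both zooms show the bore clearly: top pixel (288.1,209.9), scene pixel (340.4,178.1). I'll pass over the hinge for a wrist close-up on the way to the punch.

Request:
drive_tool(motion=[[[0,0,-0.5,0,0,-1,0],[0,0,-0.5,0,0,-1,0],[0,0,-0.5,0,0,-1,0],[0,0,-0.4,0,0,-0.378,0],[-1,1,0,0,0,0,0],[-1,1,0,0,0,0,0],[-1,1,0,0,0,0,0],[-1,1,0,0,0,0,0],[-1,1,0,0,0,0,0],[-1,1,0,0,0,0,0],[-1,1,0,0,0,0,0],[-1,1,0,0,0,0,0]]])

```text
t: 2.05
tool_pos: [0.4621, 0.3724, 0.2887]
tcp_rot: [-0.0, 0.707, 0.707, 0.0]
force: [0.3, 0.5, -0.3]
gripper_width: 0.999
```

Request:
drive_tool(motion=[[[-1,1,0,0,0,0,0],[-1,1,0,0,0,0,0],[-1,1,0,0,0,0,0],[-1,0,0,0,0,0,0],[-1,0,0,0,0,0,0],[-1,0,0,0,0,0,0],[-1,0,0,0,0,0,0],[-0.6,0,0,0,0,0,0],[0,0,0,0,0,0,0],[0,0,0,0,0,0,0]]])

```text
t: 2.88
tool_pos: [0.5495, 0.1465, 0.2887]
tcp_rot: [-0.0, 0.708, 0.706, 0.0]
force: [-0.1, 1.4, 0.2]
gripper_width: 1.002
```

```bash
python3 - <<'E'
from h import *
s=status.get_state();print(s["tool_pos"],s["qpos"],s["force"])
save("wrist","c_wrist")
r=rot();print(r.as_matrix().round(3))
Pb=tri([cam("scene"),cam("top")],[(340.4,178.1),(288.1,209.9)]);print(Pb,proj("wrist",Pb))
np.save("pics/camc.npy",cam("wrist"))
for n,p in(("scene",(340.4,178.1)),("top",(288.1,209.9))):print(onz(cam(n),p,.12))
E
```

```text
[0.54947758 0.14649078 0.28867641] [-0.55888714  0.21886487  0.26757183  1.66245533 -0.06065957  1.26757928
  1.28870372] [-0.12252891  1.41707332  0.24070641]
[[-0.     1.     0.   ]
 [ 1.     0.     0.001]
 [ 0.001  0.    -1.   ]]
[0.57400613 0.11500565 0.12062103] [[290.83327837 209.78425348]]
[0.5733898  0.11581252 0.12      ]
[0.57396787 0.11463344 0.12      ]
```

View pics/c_wrist.png

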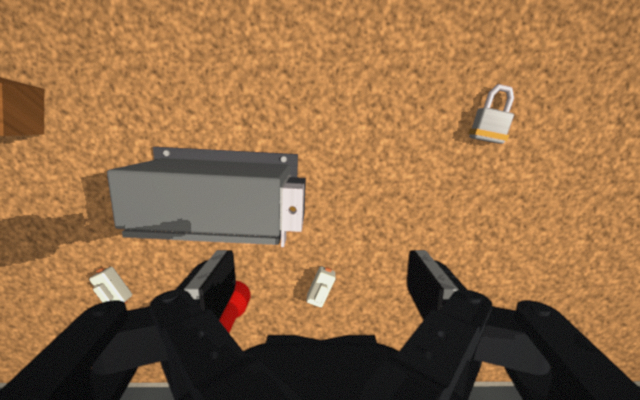

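The wrist view shows the bore at (292.5,210), within 2 px of what the fixed cameras predict. It is at about (0.574, 0.115). Now to the block.

```bash
python3 - <<'E'
from h import *
p=cv2.imread("pics/c_wrist.png");g=cv2.cvtColor(p,cv2.COLOR_BGR2GRAY)
c=g[195:230,280:305];w=np.clip(150-c[8:22,5:20].astype(float),0,None);v,u=np.mgrid[203:217,285:300]
print(c[8:22,5:20]);print((u*w).sum()/w.sum(),(v*w).sum()/w.sum())
print(onz(np.load("pics/camc.npy"),((u*w).sum()/w.sum(),(v*w).sum()/w.sum()),.12))
E
```

```text
[[226 226 225 225 225 222 221 221 223 226 227 226 224 225 226]
 [227 227 226 225 224 223 219 219 222 225 227 223 222 224 226]
 [227 226 226 225 223 212 203 203 207 218 223 217 221 224 225]
 [227 227 227 223 207 181 160 152 163 185 207 220 224 225 226]
 [228 226 225 211 175 139 123 118 122 136 171 209 224 226 225]
 [226 227 223 191 145 117 112 114 112 119 141 193 222 225 225]
 [226 221 214 176 125 110 111 111 115 114 125 170 213 225 225]
 [225 214 212 181 134 111 109 111 113 113 117 157 205 224 226]
 [227 224 222 192 158 126 108 105 109 110 120 165 208 224 225]
 [227 228 226 211 180 149 119 104 104 112 144 190 219 224 226]
 [227 227 226 222 203 175 147 130 128 151 185 212 220 223 225]
 [227 227 226 225 221 207 192 182 182 199 218 223 218 221 225]
 [228 226 226 224 224 220 218 219 220 225 228 225 222 224 226]
 [227 225 226 225 223 222 222 224 226 227 228 225 224 225 225]]
292.24055829228246 209.78489326765188
[0.57419428 0.11651999 0.12      ]
```

Request:
drive_tool(motion=[[[-1,-0.25,0,0,0,0,0],[-1,-0.25,0,0,0,0,0],[-1,-0.25,0,0,0,0,0],[-1,-0.25,0,0,0,0,0],[-1,-0.25,0,0,0,0,0],[-1,-0.25,0,0,0,0,0],[-1,-0.25,0,0,0,0,0],[-1,-0.25,0,0,0,0,0],[-1,-0.25,0,0,0,0,0],[-1,-0.25,0,0,0,0,0],[-1,-0.25,0,0,0,0,0],[-1,-0.25,0,0,0,0,0]]])

```text
t: 3.93
tool_pos: [0.46, -0.2118, 0.2884]
tcp_rot: [0.0, 0.706, 0.708, 0.0]
force: [0.2, -0.1, -0.4]
gripper_width: 1.001
```

```bash
python3 - <<'E'
from h import *
save("wrist","d_wrist");np.save("pics/camd.npy",cam("wrist"))
s=status.get_state();print(s["tool_pos"],s["qpos"])
X=np.array([.455,-.2753,.146]);print(proj("wrist",[X,[.455,-.2753,.056]]),togo([.455,-.2753,.20]))
for t in("rack_hole","punch_tip"):print(viewer.mark_of("wrist",t))
E
```

```text
[ 0.45717564 -0.21959344  0.28879282] [-0.14480423  0.10679098  0.5520197   1.80332684 -0.05415937  1.24565257
  1.9866364 ]
[[266.46182545 191.69778817]
 [279.20948694 176.14045399]] [-1.84236971 -0.06156307  2.96906538]
[{'pixel': [268.4, 173.9], 'score': 0.94}, {'pixel': [280.1, 167.0], 'score': 0.48}, {'pixel': [456.6, 234.8], 'score': 0.37}]
[{'pixel': [269.7, 171.6], 'score': 0.39}]
```

View pics/d_wrist.png

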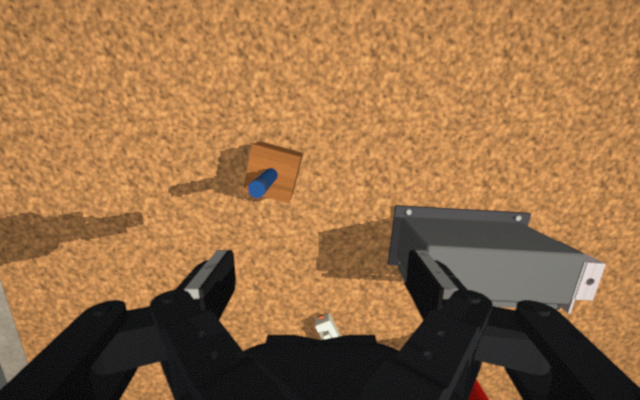

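The punch handle top is at (258,188), but the arm was still settling when I took that. I'll retake it now that the arm is at rest.

```bash
python3 - <<'E'
from h import *
P=cam("wrist");p,d=save("wrist","e_wrist",(200,110,360,230),5)
s=status.get_state();print(s["tool_pos"],np.abs(P-cam("wrist")).max())
print(proj("wrist",[[.455,-.2753,.146],[.455,-.2753,.056]]),togo([.455,-.2753,.20]))
h=cv2.cvtColor(p,cv2.COLOR_RGB2HSV);m=(h[...,0]>100)&(h[...,0]<125)&(h[...,1]>150)
m[240:]=0;X=back(viewer.calibration("wrist"),d);Q=X[m];t=Q[:,2]>.138;print(m.sum(),t.sum(),Q[t].mean(0),Q[:,2].max(),Q[:,:2].min(0),Q[:,:2].max(0))
E
```

```text
[ 0.46004152 -0.21146893  0.28829513] 1.2570157980535561
[[257.314344   188.74588775]
 [271.82335423 173.77385331]] [-2.12960289 -0.17058023  2.94165055]
359 206 [ 0.45546776 -0.27381957  0.14691467] 0.43080451818473875 [ 0.39159265 -0.28210279] [ 0.46388114 -0.21150783]
```

View pics/e_wrist.png

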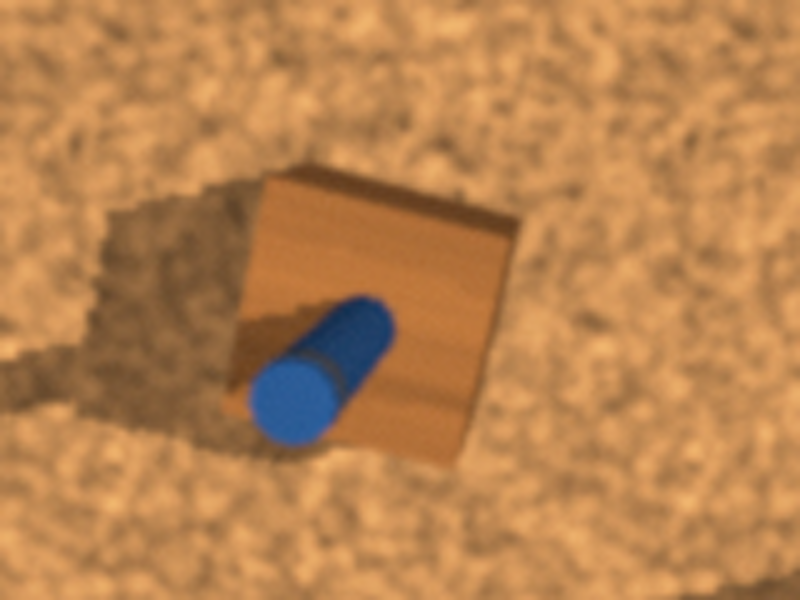

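Request:
drive_tool(motion=[[[-0.5,0,0.3,0,0,0,0],[-0.8,-0.1,0.6,0,0,0,0],[-0.8,-0.07,0.6,0,0,0,0],[0,0,0.5,0,0,0,0],[0,0,0.5,0,0,0,0],[0,0,0,0,0,0,0],[0,0,0,0,0,0,0],[0,0,0,0,0,0,0]]])

```text
t: 4.8
tool_pos: [0.4557, -0.274, 0.214]
tcp_rot: [0.0, 0.706, 0.708, 0.0]
force: [0.1, -0.3, -0.1]
gripper_width: 1.001
```

```bash
python3 - <<'E'
from h import *
P=cam("wrist");p,d=save("wrist","f_wrist")
s=status.get_state();print(s["tool_pos"],s["dq"].round(3),np.abs(P-cam("wrist")).max())
print(proj("wrist",[[.455,-.2753,.146],[.455,-.2753,.056]]),togo([.455,-.2745,.085]))
X=back(viewer.calibration("wrist"),d);h=cv2.cvtColor(p,cv2.COLOR_RGB2HSV);m=(h[...,0]>100)&(h[...,0]<125)&(h[...,1]>150)&(X[...,2]>.14)&(X[...,2]<.155)
v,u=np.nonzero(m);c,r=cv2.minEnclosingCircle(np.c_[u,v].astype(np.float32));print(c,r,onz(P,c,.146))
E
```

```text
[ 0.45563188 -0.27445763  0.2143116 ] [ 0.004 -0.004  0.009 -0.002  0.001 -0.002 -0.   ] 0.38220515480188055
[[319.59655146 215.24394497]
 [319.95256275 189.28037045]] [-2.89276378e-04 -2.93568277e-02  4.31033845e+00]
(316.7281494140625, 214.5608367919922) 10.811677932739258 [ 0.45433742 -0.27704422  0.146     ]
```

View pics/f_wrist.png

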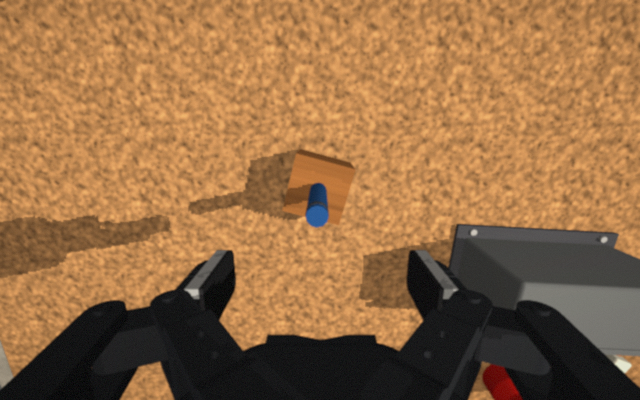

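The punch axis measures (0.4545, −0.276) and sits between the open jaws. Descend and grip.

Request:
drive_tool(motion=[[[-0.05,-0.03,0.4,0,0,0,0],[0,0,0.7,0,0,0,0],[0,0,0.8,0,0,0,0],[0,0,0.8,0,0,0,0],[0,0,0.8,0,0,0,0],[0,0,0.5,0,0,0,0],[0,0,0.2,0,0,0,0],[0,0,0,0,0,0,0],[0,0,0,0,0,0,0.6],[0,0,0,0,0,0,0.8],[0,0,0,0,0,0,1],[0,0,0,0,0,0,1]]], newtons=70)

```text
t: 5.85
tool_pos: [0.4541, -0.2771, 0.0883]
tcp_rot: [0.001, 0.707, 0.707, 0.001]
force: [-0.6, 0.6, -0.4]
gripper_width: 0.453
```

Request:
drive_tool(motion=[[[0,0,0,0,0,0,1],[0,0,0,0,0,0,1],[0,0,0,0,0,0,1],[0,0,0,0,0,0,1],[0,0,0,0,0,0,1]]])

```text
t: 6.27
tool_pos: [0.4537, -0.2772, 0.0879]
tcp_rot: [0.0, 0.707, 0.707, 0.0]
force: [-0.8, 0.4, 5.8]
gripper_width: 0.189
```

```bash
python3 - <<'E'
from h import *
s=status.get_state();print(s)
save("wrist","g_wrist")
E
```

```text
{'t': 6.2667, 'qpos': array([ 0.03710903,  0.39477781,  0.53004487,  1.97659357, -0.26544567,
        0.83666615,  2.28350914]), 'dq': array([ 8.66552543e-04,  1.14195121e-03, -2.23413900e-04, -3.52301003e-04,
       -4.74026946e-04,  1.70710589e-03,  6.87126297e-07]), 'joint_efforts': array([-1.16173849e-01, -3.41823435e+01,  5.00073150e+00, -1.81670398e+01,
       -8.05644016e-02, -3.08353398e-01, -4.07746236e-03]), 'tool_pos': array([ 0.45367683, -0.27715018,  0.08794338]), 'tcp_rot': array([4.33641652e-04, 7.07174543e-01, 7.07038825e-01, 2.80298177e-04]), 'force': array([-0.83555384,  0.39503012,  5.7682222 ]), 'moment': array([ 0.09471832,  0.23180057, -0.02922819]), 'gripper_width': 0.1894817077737387}
```

View pics/g_wrist.png

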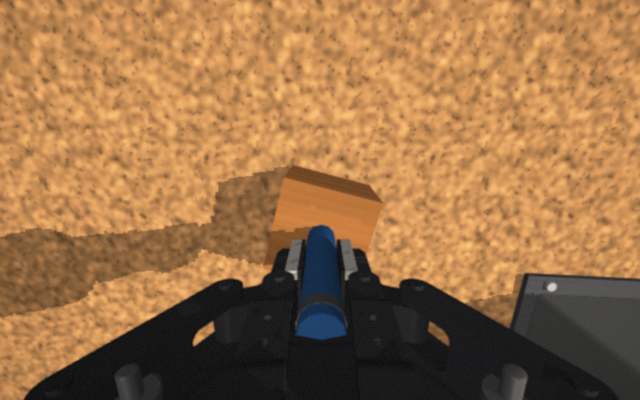

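Gripped at opening 0.189, with the TCP at (0.4537, −0.2772, 0.0879) when home, so the tip is about 82 mm below the TCP. Now I lift straight up.

Request:
drive_tool(motion=[[[0,0,-0.2,0,0,0,1],[0,0,-0.4,0,0,0,1],[0,0,-0.6,0,0,0,1],[0,0,-0.8,0,0,0,1],[0,0,-0.8,0,0,0,1],[0,0,-0.8,0,0,0,1],[0,0,-0.8,0,0,0,1],[0,0,-0.8,0,0,0,1],[0,0,-0.5,0,0,0,1],[0,0,-0.3,0,0,0,1],[0,0,0,0,0,0,1],[0,0,0,0,0,0,1]]])

```text
t: 7.32
tool_pos: [0.453, -0.2765, 0.267]
tcp_rot: [-0.0, 0.707, 0.707, 0.0]
force: [-1.3, 0.6, -2.3]
gripper_width: 0.189
```

```bash
python3 - <<'E'
from h import *
s=status.get_state();print(s["tool_pos"],s["force"],s["moment"],s["gripper_width"])
save("wrist","h_wrist");save("scene","h_scene",(120,80,280,220),5)
print(proj("scene",s["tool_pos"]-[0,0,.082]),proj("wrist",s["tool_pos"]-[0,0,.082]))
for n in("wrist","scene"):print(viewer.mark_of(n,"punch_tip"))
print(togo([.574,.1155,.25]))
E
```

```text
[ 0.45295049 -0.27654128  0.26698585] [-1.25306287  0.61732723 -2.32448683] [0.04751845 0.124312   0.02247877] 0.18945999717395115
[[155.14504145 147.27136902]] [[320.15120494 212.25743124]]
[{'pixel': [322.0, 212.3], 'score': 0.86}, {'pixel': [317.3, 182.7], 'score': 0.27}]
[{'pixel': [296.7, 218.0], 'score': 0.66}, {'pixel': [156.6, 146.4], 'score': 0.58}]
[13.061137    4.04956701  0.53281825]
```

View pics/h_wrist.png

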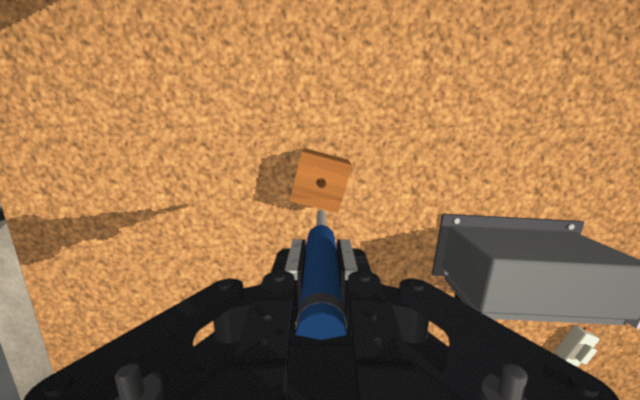

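View pics/h_scene.png

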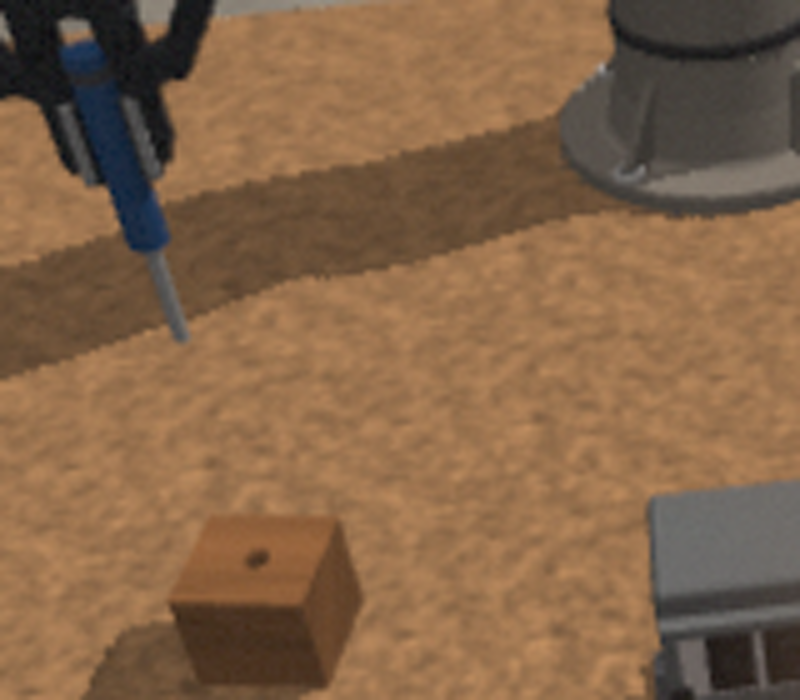

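The tip is visible in the wrist view at about (321,212), almost straight under the TCP, and the block hole is at (321,183). Now to the hinge.

Request:
drive_tool(motion=[[[0.6,0.2,0,0,0,0,1],[1,0.3,0,0,0,0,1],[1,0.3,0,0,0,0,1],[1,0.3,0,0,0,0,1],[1,0.3,0,0,0,0,1],[1,0.3,0,0,0,0,1],[1,0.3,0,0,0,0,1],[1,0.3,0,0,0,0,1],[1,0.3,0,0,0,0,1],[1,0.3,0,0,0,0,1],[1,0.3,0,0,0,0,1],[1,0.3,0,0,0,0,1]]])

```text
t: 8.52
tool_pos: [0.558, 0.0726, 0.2663]
tcp_rot: [-0.0, 0.707, 0.707, -0.001]
force: [0.1, -0.4, -1.7]
gripper_width: 0.188
```

Request:
drive_tool(motion=[[[0.8,0.3,0.2,0,0,0,1],[0.5,0.2,0.3,0,0,0,1],[0,0,0,0,0,0,1],[0,0,0,0,0,0,1],[0,0,0,0,0,0,1],[0,0,0,0,0,0,1]]])

```text
t: 9.02
tool_pos: [0.5732, 0.1078, 0.2524]
tcp_rot: [0.0, 0.708, 0.706, -0.0]
force: [-0.1, 0.4, -1.7]
gripper_width: 0.19
```

```bash
python3 - <<'E'
from h import *
P=cam("wrist");save("wrist","i_wrist",(240,140,400,260),5);save("scene","i_scene",(270,80,430,220),5);save("top","i_top",(240,160,340,240),8)
s=status.get_state();print(s["tool_pos"],s["dq"].round(3),s["force"],s["moment"],np.abs(P-cam("wrist")).max())
for n in("wrist","scene","top"):print(n,proj(n,s["tool_pos"]-[0,0,.082]),proj(n,[.574,.1155,.12]))
print(rot().as_matrix().round(4),togo([.574,.1155,.25]))
E
```

```text
[0.57336683 0.10877085 0.25276552] [-0.004  0.002 -0.007 -0.    -0.002 -0.001 -0.001] [-0.27193176  0.45862636 -1.67616169] [-0.05518411 -0.02641373  0.00388061] 0.4868239217845325
wrist [[320.66216832 210.94872521]] [[327.53437911 196.4577572 ]]
scene [[337.83959805 160.53762058]] [[340.33437927 178.28880293]]
top [[289.95798177 208.16123447]] [[287.737815   209.87871877]]
[[ 2.2e-03  1.0e+00  7.0e-04]
 [ 1.0e+00 -2.2e-03  1.0e-04]
 [ 1.0e-04  7.0e-04 -1.0e+00]] [0.22434198 0.02054918 0.09221991]
```

View pics/i_wrist.png

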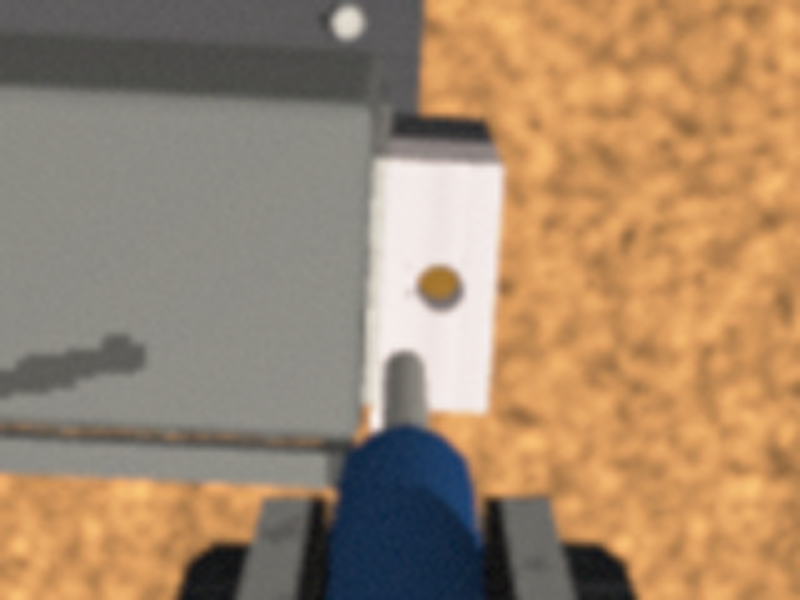

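View pics/i_scene.png

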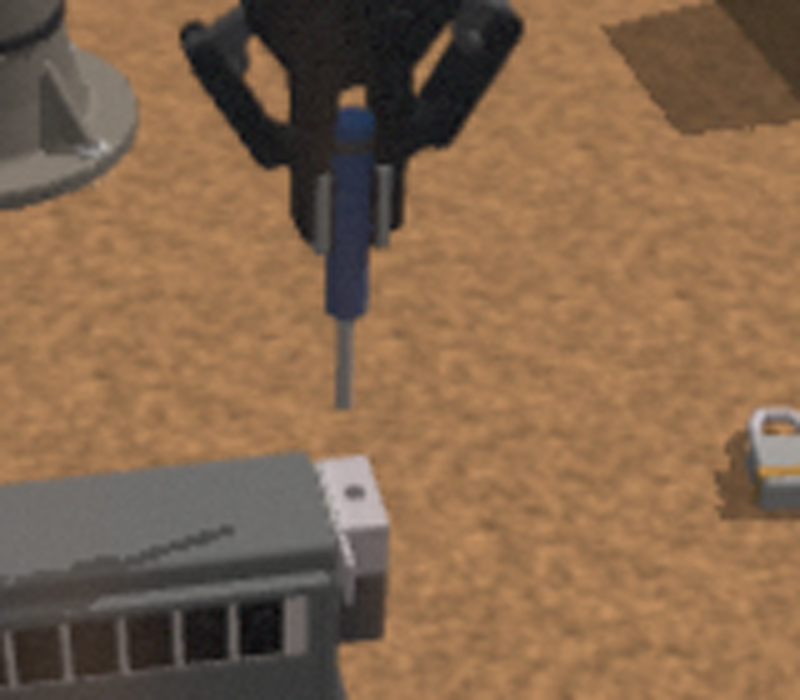

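View pics/i_top.png

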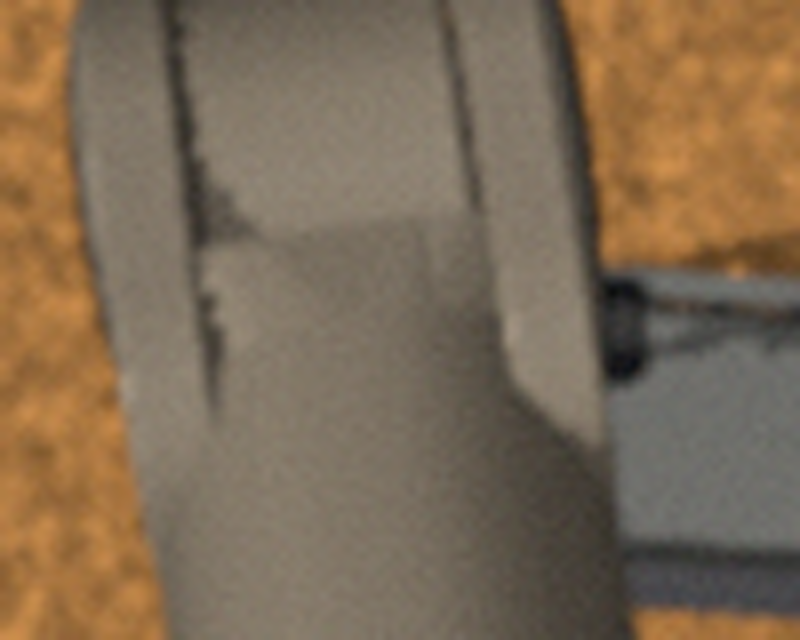

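In the wrist view the tip is at about (320.6,214) and the brass pin in the bore at about (327,197). The scene view agrees with the model to about 1 px. The arm hides the hinge from the top camera. I'll go down to a few mm above the lug and align there, where parallax is small.

Request:
drive_tool(motion=[[[0.23,-0.02,0.3,0,0,0,1],[0,0,0.5,0,0,0,1],[0,0,0.4,0,0,0,1],[0,0,0.2,0,0,0,1],[0,0,0,0,0,0,1],[0,0,0,0,0,0,1],[0,0,0,0,0,0,1],[0,0,0,0,0,0,1]]])

```text
t: 9.83
tool_pos: [0.5733, 0.1171, 0.2111]
tcp_rot: [0.0, 0.707, 0.707, 0.001]
force: [0.5, 0.7, -1.8]
gripper_width: 0.189
```

```bash
python3 - <<'E'
from h import *
P=cam("wrist");save("wrist","j_wrist",(280,170,360,230),10);save("scene","j_scene",(310,150,370,195),12)
s=status.get_state();print(s["tool_pos"],s["dq"].round(3),s["force"],s["moment"],np.abs(P-cam("wrist")).max())
for n in("wrist","scene"):print(n,proj(n,s["tool_pos"]-[0,0,.082]),proj(n,[.574,.1155,.12]))
E
```

```text
[0.57315789 0.11714971 0.21101348] [ 0.002  0.    -0.001  0.002  0.     0.    -0.   ] [-0.38337237 -0.12467412 -2.21103172] [-0.00078713 -0.04181594 -0.05086359] 0.1089699746260635
wrist [[320.66164965 210.88583282]] [[318.70387834 208.7171284 ]]
scene [[341.05181962 174.8516553 ]] [[340.33437927 178.28880293]]
```

View pics/j_wrist.png

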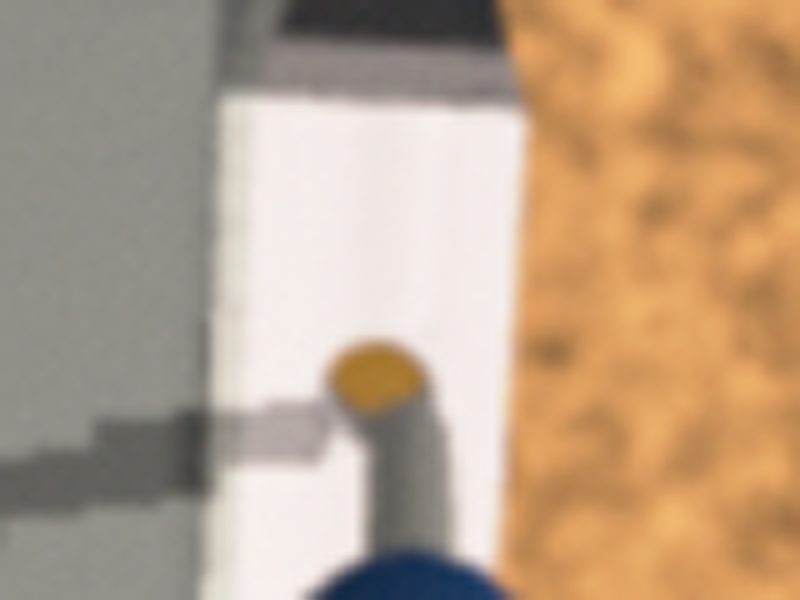

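View pics/j_scene.png

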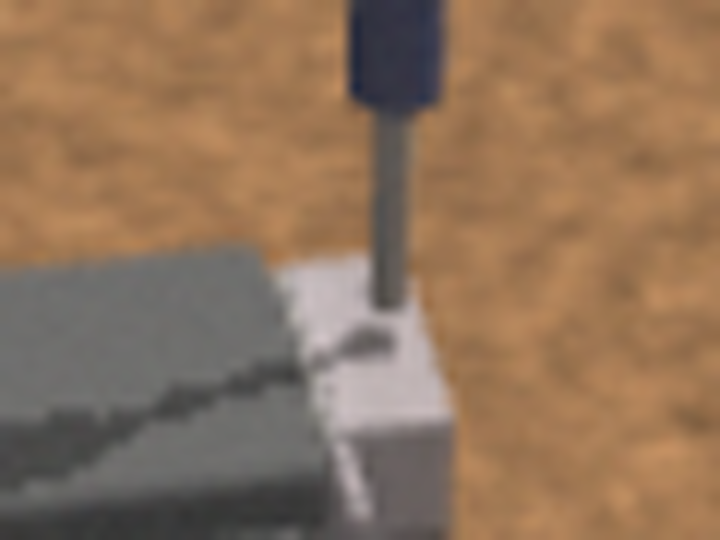

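In the wrist close-up the bore centre is at (317.3,208.3) and the tip at about (320.9,213). After allowing for height, the tip is about 2.9 mm too far in +y and 1.8 mm in +x. I'll correct that and go a little lower.

Request:
drive_tool(motion=[[[-0.1,-0.06,0.1,0,0,0,1],[0,0,0.06,0,0,0,1],[0,0,0,0,0,0,1],[0,0,0,0,0,0,1],[0,0,0,0,0,0,1],[0,0,0,0,0,0,1]]])

```text
t: 10.43
tool_pos: [0.571, 0.1142, 0.2056]
tcp_rot: [0.0, 0.707, 0.707, 0.0]
force: [0.8, -0.1, -1.6]
gripper_width: 0.193
```

```bash
python3 - <<'E'
from h import *
P=cam("wrist");save("wrist","k_wrist",(280,170,360,230),10);save("scene","k_scene",(310,150,370,195),12)
s=status.get_state();print(s["tool_pos"],s["dq"].round(3),s["force"],s["moment"],np.abs(P-cam("wrist")).max())
for n in("wrist","scene"):print(n,proj(n,s["tool_pos"]-[0,0,.082]),proj(n,[.574,.1142,.12]))
E
```

```text
[0.57096904 0.11418244 0.20558964] [-0.001  0.     0.     0.001  0.001  0.001  0.001] [-0.43793023 -0.12923749 -2.79778865] [-0.02802278  0.02046828 -0.01742257] 0.0066841129804871
wrist [[320.6644119  210.98992467]] [[320.68785829 213.23165536]]
scene [[339.46729462 176.3088477 ]] [[339.77599569 178.37274987]]
```

View pics/k_wrist.png

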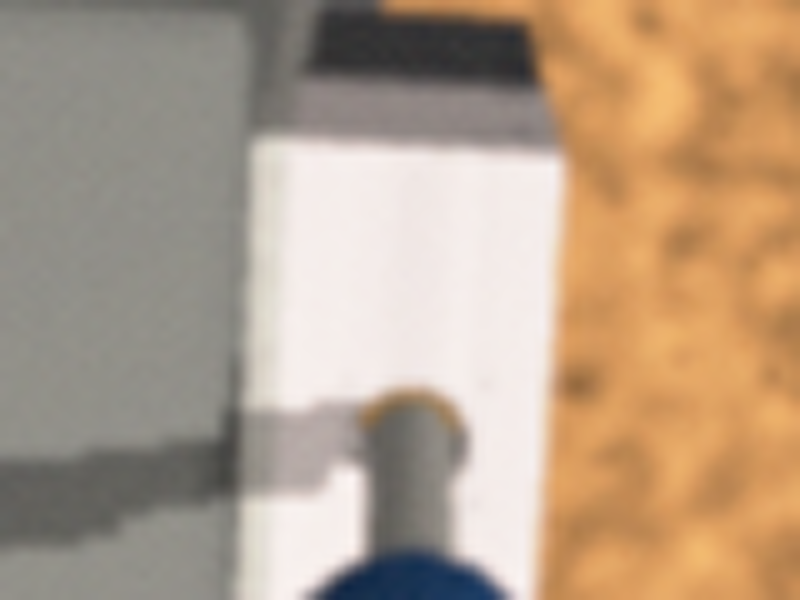

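View pics/k_scene.png

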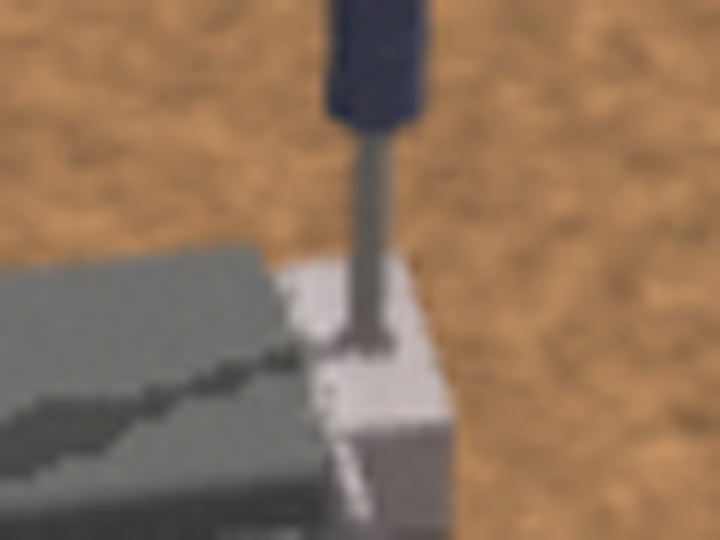

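The tip is now nearly concentric over the bore: tip at (410,432), height-corrected, against bore (415,436) in the 10× crop. A final nudge of about 0.4 mm, then I start feeling down slowly.

Request:
drive_tool(motion=[[[0.015,0.012,0.03,0,0,0,1],[0,0,0.03,0,0,0,1],[0,0,0.03,0,0,0,1],[0,0,0.03,0,0,0,1],[0,0,0.03,0,0,0,1],[0,0,0,0,0,0,1]]])

```text
t: 11.03
tool_pos: [0.5712, 0.1146, 0.2008]
tcp_rot: [-0.0, 0.707, 0.707, -0.0]
force: [-0.5, -0.2, -2.8]
gripper_width: 0.196
```

Request:
drive_tool(motion=[[[0,0,0.03,0,0,0,1],[0,0,0.03,0,0,0,1],[0,0,0.02,0,0,0,1],[0,0,0,0,0,0,1]]])

```text
t: 11.37
tool_pos: [0.5712, 0.1146, 0.1985]
tcp_rot: [-0.0, 0.707, 0.707, 0.0]
force: [0.0, 0.6, -1.8]
gripper_width: 0.193
```

```bash
python3 - <<'E'
from h import *
P=cam("wrist");save("wrist","l_wrist",(280,170,360,230),10)
s=status.get_state();print(s["tool_pos"],s["dq"].round(3),s["force"],s["moment"],s["gripper_width"])
E
```

```text
[0.57123779 0.11453892 0.19851864] [ 0.    -0.002 -0.    -0.002  0.     0.002  0.001] [-0.00602708 -0.70337541 -2.28097038] [-0.01804633  0.00064665 -0.02069528] 0.19595657274521053
```

View pics/l_wrist.png

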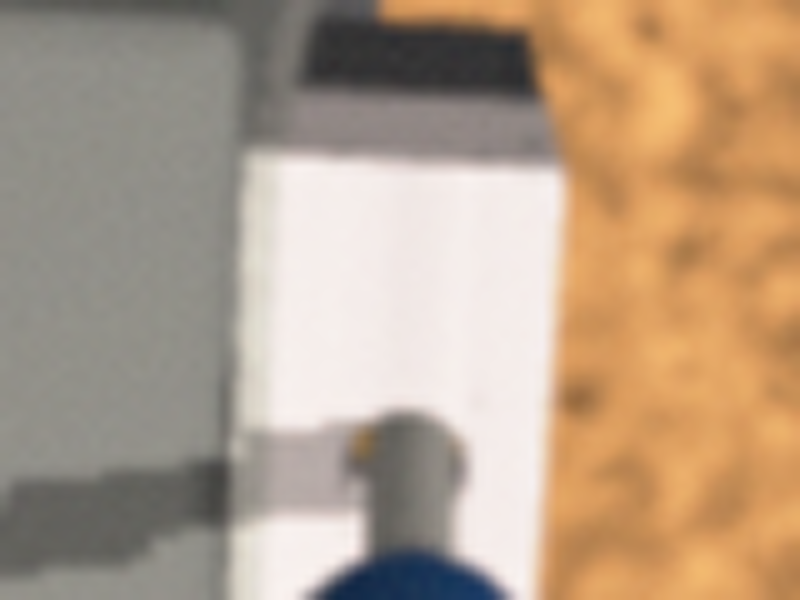

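No contact at 3.5 mm below the lug's top face, so the tip is in the bore. The shank sits slightly toward −x, so I nudge 0.6 mm while going on down to the pin.

Request:
drive_tool(motion=[[[0,0.02,0.02,0,0,0,1],[0,0,0.03,0,0,0,1],[0,0,0.03,0,0,0,1],[0,0,0,0,0,0,1]]])

```text
t: 11.75
tool_pos: [0.5716, 0.1145, 0.1959]
tcp_rot: [-0.0, 0.707, 0.707, -0.0]
force: [-0.6, 0.4, -2.5]
gripper_width: 0.196
```

Request:
drive_tool(motion=[[[0,0,0.03,0,0,0,1],[0,0,0.03,0,0,0,1],[0,0,0,0,0,0,1]]])

```text
t: 12.0
tool_pos: [0.5717, 0.1145, 0.1942]
tcp_rot: [-0.0, 0.707, 0.707, -0.0]
force: [0.2, 0.4, -1.3]
gripper_width: 0.191
```

Request:
drive_tool(motion=[[[0,0,0.03,0,0,0,1],[0,0,0.03,0,0,0,1],[0,0,0,0,0,0,1]]])

```text
t: 12.25
tool_pos: [0.5717, 0.1145, 0.1924]
tcp_rot: [-0.0, 0.707, 0.707, -0.0]
force: [0.0, -0.8, -1.0]
gripper_width: 0.192
```

Request:
drive_tool(motion=[[[0,0,0.03,0,0,0,1],[0,0,0.03,0,0,0,1],[0,0,0,0,0,0,1]]])

```text
t: 12.5
tool_pos: [0.5722, 0.1146, 0.1917]
tcp_rot: [0.0, 0.707, 0.707, 0.001]
force: [-0.8, 0.4, 4.0]
gripper_width: 0.192
```

Contact with the pin at TCP z ≈ 0.192, which puts the pin end about 10 mm deep and matches the stated range. Now I press slowly.

Request:
drive_tool(motion=[[[0,0,0.02,0,0,0,1],[0,0,0.02,0,0,0,1],[0,0,0.02,0,0,0,1],[0,0,0.02,0,0,0,1]]])

```text
t: 12.83
tool_pos: [0.5725, 0.1146, 0.1902]
tcp_rot: [0.0, 0.707, 0.707, 0.001]
force: [-1.4, -1.0, 8.8]
gripper_width: 0.193
```

Request:
drive_tool(motion=[[[0,0,0.02,0,0,0,1],[0,0,0.02,0,0,0,1],[0,0,0.02,0,0,0,1],[0,0,0.02,0,0,0,1]]])

```text
t: 13.17
tool_pos: [0.5725, 0.1147, 0.1879]
tcp_rot: [0.0, 0.707, 0.707, 0.001]
force: [-1.8, -0.2, 9.4]
gripper_width: 0.19
```

Request:
drive_tool(motion=[[[0,0,0.02,0,0,0,1],[0,0,0.02,0,0,0,1],[0,0,0.02,0,0,0,1],[0,0,0.02,0,0,0,1],[0,0,0.02,0,0,0,1],[0,0,0.02,0,0,0,1],[0,0,0.02,0,0,0,1],[0,0,0.02,0,0,0,1]]])

```text
t: 13.83
tool_pos: [0.5726, 0.1147, 0.1831]
tcp_rot: [0.0, 0.707, 0.707, 0.001]
force: [-2.5, -0.2, 9.0]
gripper_width: 0.187
```

Request:
drive_tool(motion=[[[0,0,0.02,0,0,0,1],[0,0,0.02,0,0,0,1],[0,0,0.02,0,0,0,1],[0,0,0.02,0,0,0,1],[0,0,0.02,0,0,0,1],[0,0,0.02,0,0,0,1],[0,0,0.02,0,0,0,1],[0,0,0.02,0,0,0,1]]])

```text
t: 14.5
tool_pos: [0.5726, 0.1147, 0.1783]
tcp_rot: [0.0, 0.707, 0.707, 0.001]
force: [-1.9, -0.6, 9.0]
gripper_width: 0.193
```

```bash
python3 - <<'E'
from h import *
save("wrist","m_wrist",(240,140,400,260),5);save("scene","m_scene",(310,130,370,195),10)
s=status.get_state();print(s["tool_pos"],s["force"],s["moment"],s["gripper_width"],rot().as_matrix()[:,2])
E
```

```text
[0.57247372 0.11465212 0.17806809] [-2.52191925 -0.65667384  7.40332251] [-0.06093729  0.5933242   0.06611914] 0.1900188633627788 [ 1.66348207e-03  9.61521177e-04 -9.99998154e-01]
```

View pics/m_wrist.png

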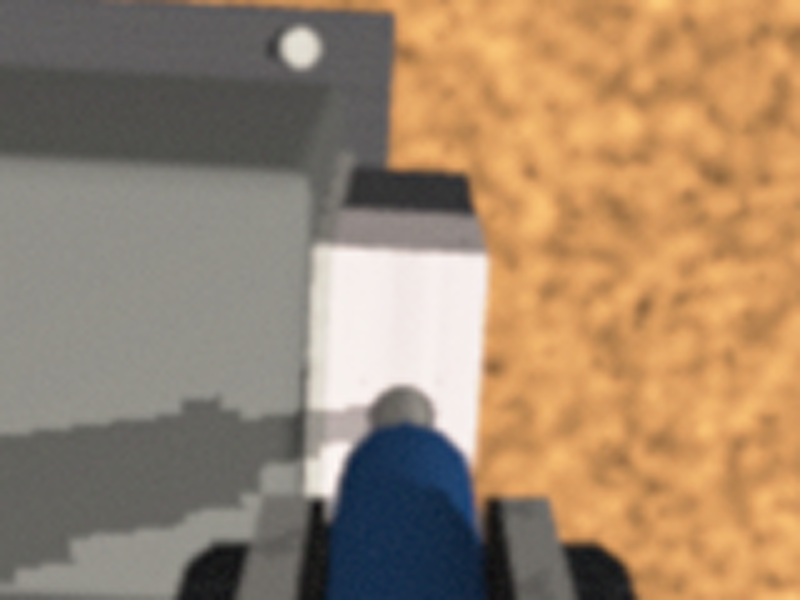

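View pics/m_scene.png

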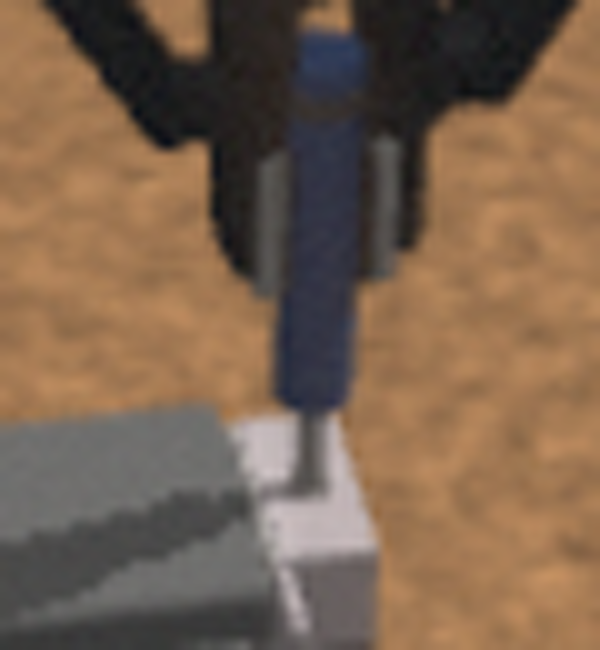

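Shank is in the bore and the pin is moving at about 11 N. The side force is small (−2.5 N in x), so I relieve it slightly and keep pressing.

Request:
drive_tool(motion=[[[0,-0.01,0.02,0,0,0,1],[0,0,0.02,0,0,0,1],[0,0,0.02,0,0,0,1],[0,0,0.02,0,0,0,1],[0,0,0.02,0,0,0,1],[0,0,0.02,0,0,0,1]]])

```text
t: 15.1
tool_pos: [0.5725, 0.1147, 0.1748]
tcp_rot: [0.0, 0.707, 0.707, 0.001]
force: [-2.4, -1.1, 8.6]
gripper_width: 0.191
```

Request:
drive_tool(motion=[[[0,0,0.02,0,0,0,1],[0,0,0.02,0,0,0,1],[0,0,0.02,0,0,0,1],[0,0,0.02,0,0,0,1],[0,0,0.02,0,0,0,1],[0,0,0.02,0,0,0,1],[0,0,0.02,0,0,0,1],[0,0,0.02,0,0,0,1]]])

```text
t: 15.77
tool_pos: [0.5725, 0.1146, 0.1699]
tcp_rot: [0.0, 0.707, 0.707, 0.001]
force: [-1.7, -0.4, 8.3]
gripper_width: 0.194
```

Request:
drive_tool(motion=[[[0,0,0.02,0,0,0,1],[0,0,0.01,0,0,0,1],[0,0,0,0,0,0,1]]])

```text
t: 16.02
tool_pos: [0.5723, 0.1147, 0.1687]
tcp_rot: [0.0, 0.707, 0.707, 0.001]
force: [-1.2, -0.3, 7.6]
gripper_width: 0.189
```

```bash
python3 - <<'E'
from h import *
save("wrist","n_wrist",(240,140,400,260),5);p,d=save("scene","n_scene",(310,130,370,195),10)
s=status.get_state();print(s["tool_pos"],s["force"],s["moment"],s["gripper_width"])
print("shoulder expected z",s["tool_pos"][2]-.032,[proj("scene",s["tool_pos"]-[0,0,h]) for h in(.032,.0)], 'toprow',proj("scene",s["tool_pos"]+[0,0,.058]))
E
```

```text
[0.57232679 0.1146531  0.1686475 ] [-1.39904907  0.6064906   6.25195383] [-0.11555296  0.45901346  0.01925698] 0.19719985664104314
shoulder expected z 0.13664750317054725 [array([[339.96246476, 172.12721258]]), array([[340.31945155, 160.65783281]])] toprow [[341.01277606 138.38249287]]
```

View pics/n_scene.png

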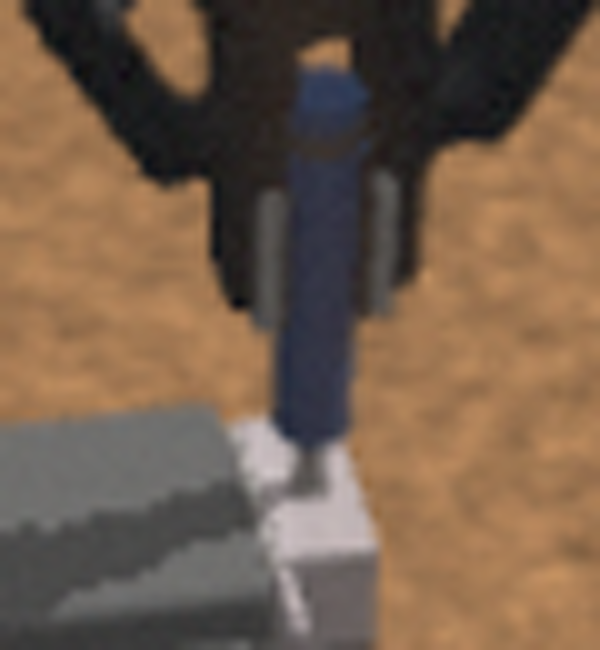

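View pics/n_wrist.png

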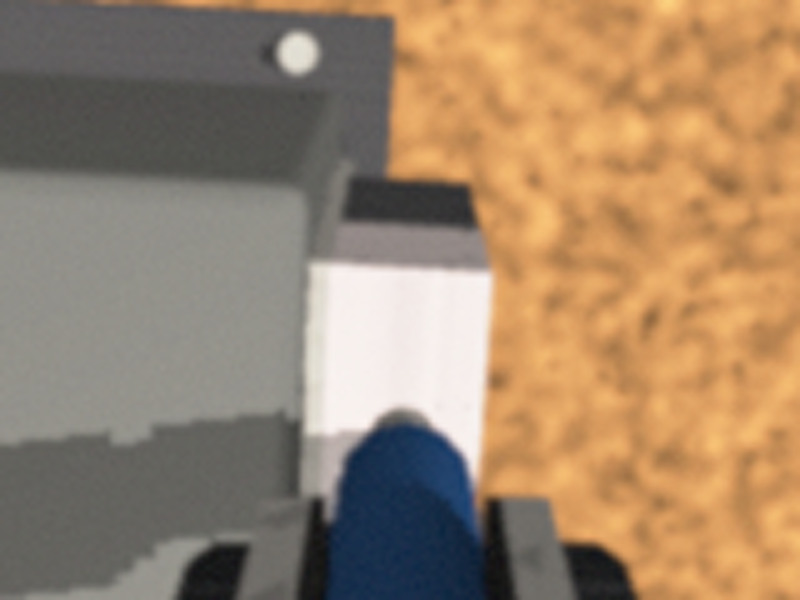

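The shoulder shows at scene row ≈172.2 against 172.1 expected, so the punch hasn't slipped. The tip is about 33 mm below the lug top, past the 28 mm needed. Withdraw.

Request:
drive_tool(motion=[[[0,0,-0.1,0,0,0,1],[0,0,-0.3,0,0,0,1],[0,0,-0.5,0,0,0,1],[0,0,-0.6,0,0,0,1],[0,0,-0.6,0,0,0,1],[0,0,-0.6,0,0,0,1],[0,0,-0.4,0,0,0,1],[0,0,-0.2,0,0,0,1],[0,0,0,0,0,0,1],[0,0,0,0,0,0,1]]])

```text
t: 16.95
tool_pos: [0.5712, 0.1145, 0.2655]
tcp_rot: [-0.0, 0.707, 0.707, -0.0]
force: [-0.1, -0.8, -1.7]
gripper_width: 0.193
```

```bash
python3 - <<'E'
from h import *
save("wrist","o_wrist",(240,140,400,260),5)
s=status.get_state();print(s["tool_pos"],s["force"],s["moment"],s["gripper_width"])
print(proj("wrist",s["tool_pos"]-[0,0,.082]),togo([.4532,-.2768,.25]))
E
```

```text
[0.57084455 0.11445036 0.26495161] [-0.0357373   0.16871437 -1.7347934 ] [-0.0605344   0.0176784  -0.00732421] 0.19586805697949305
[[320.70525272 211.19909354]] [-13.04098693  -3.92192093   0.51284421]
```

View pics/o_wrist.png

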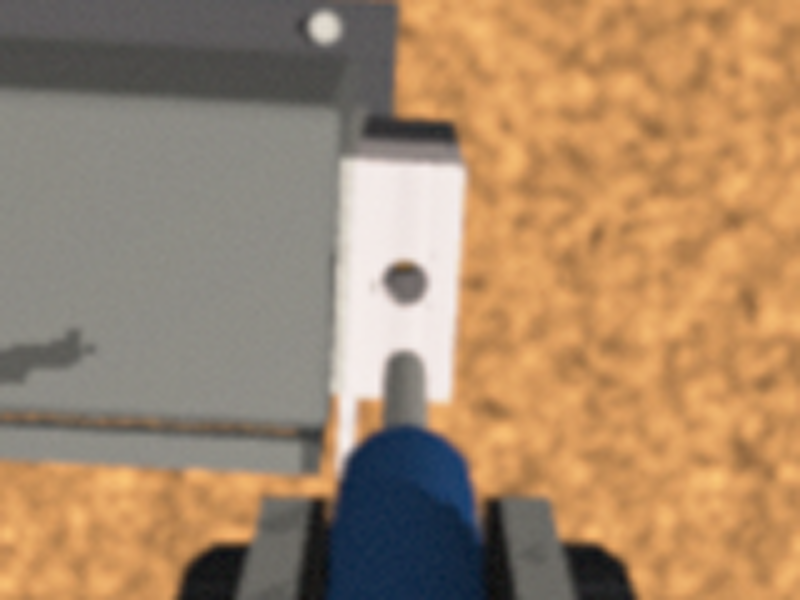

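The bore now shows only a thin sliver of brass, about 0.9 mm at (405,264) in the crop. At this view angle that matches a pin depth of about 33 mm, and 28 mm would show about 2.2 mm. Back to the block.

Request:
drive_tool(motion=[[[-0.6,-0.2,0,0,0,0,1],[-1,-0.3,0,0,0,0,1],[-1,-0.3,0,0,0,0,1],[-1,-0.3,0,0,0,0,1],[-1,-0.3,0,0,0,0,1],[-1,-0.3,0,0,0,0,1],[-1,-0.3,0,0,0,0,1],[-1,-0.3,0,0,0,0,1],[-1,-0.3,0,0,0,0,1],[-1,-0.3,0,0,0,0,1],[-1,-0.3,0,0,0,0,1],[-1,-0.3,0,0,0,0,1]]])

```text
t: 18.0
tool_pos: [0.4652, -0.2344, 0.2649]
tcp_rot: [-0.001, 0.707, 0.707, -0.0]
force: [0.7, 0.5, -1.2]
gripper_width: 0.199
```

Request:
drive_tool(motion=[[[-0.9,-0.3,0,0,0,0,1],[-0.5,-0.12,0,0,0,0,1],[0,0,0,0,0,0,1],[0,0,0,0,0,0,1],[0,0,0,0,0,0,1],[0,0,0,0,0,0,1]]])

```text
t: 18.5
tool_pos: [0.4545, -0.2737, 0.2654]
tcp_rot: [-0.001, 0.706, 0.708, 0.0]
force: [-0.7, 0.9, -1.9]
gripper_width: 0.188
```

```bash
python3 - <<'E'
from h import *
s=status.get_state();print(s["tool_pos"],s["dq"].round(3),rot().as_matrix()[:,2].round(4))
print(togo([.4535,-.2770,.155]))
E
```

```text
[ 0.454485   -0.27370306  0.26542362] [-0.005 -0.004  0.    -0.005  0.005  0.     0.001] [-9.0e-04  1.2e-03 -1.0e+00]
[-0.11434144 -0.0299973   3.68067619]
```

Request:
drive_tool(motion=[[[-0.11,-0.03,0.4,0,0,0,1],[0,0,0.7,0,0,0,1],[0,0,0.8,0,0,0,1],[0,0,0.8,0,0,0,1],[0,0,0.6,0,0,0,1],[0,0,0.4,0,0,0,1],[0,0,0.1,0,0,0,1],[0,0,0,0,0,0,1],[0,0,0,0,0,0,1],[0,0,0,0,0,0,1]]])

```text
t: 19.33
tool_pos: [0.454, -0.2793, 0.1533]
tcp_rot: [0.001, 0.707, 0.707, 0.001]
force: [-0.4, -1.0, -2.3]
gripper_width: 0.193
```

```bash
python3 - <<'E'
from h import *
save("wrist","p_wrist",(280,160,360,220),10);save("scene","p_scene",(140,155,200,200),12)
s=status.get_state();print(s["tool_pos"],s["force"],s["moment"])
for n in("wrist","scene"):print(n,proj(n,s["tool_pos"]-[0,0,.082]),proj(n,[.4545,-.2755,.056]))
E
```

```text
[ 0.45387174 -0.27917161  0.15318867] [-0.26466774  0.64676728 -1.71895652] [-0.00775582 -0.01045001 -0.05524536]
wrist [[320.75255697 210.79898843]] [[325.02052486 206.34090427]]
scene [[167.35980025 186.70925591]] [[170.56081257 191.39933119]]
```

View pics/p_wrist.png

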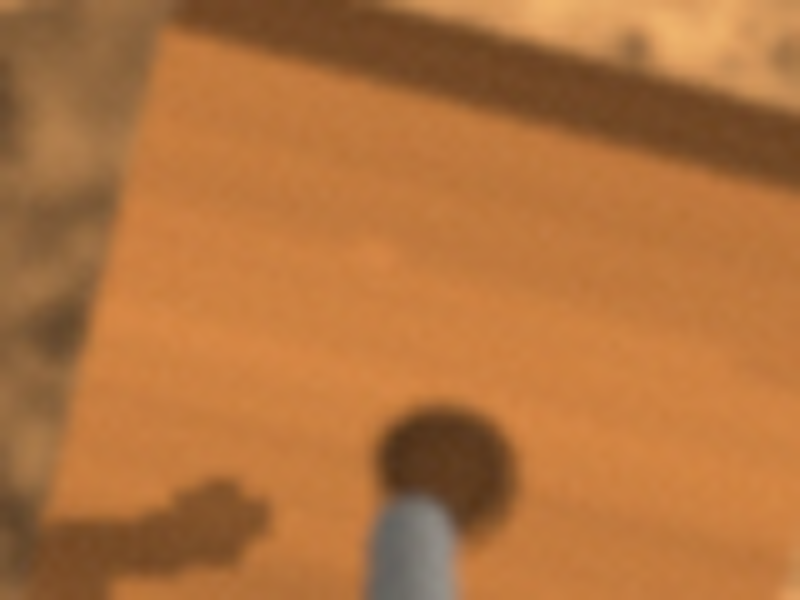

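View pics/p_scene.png

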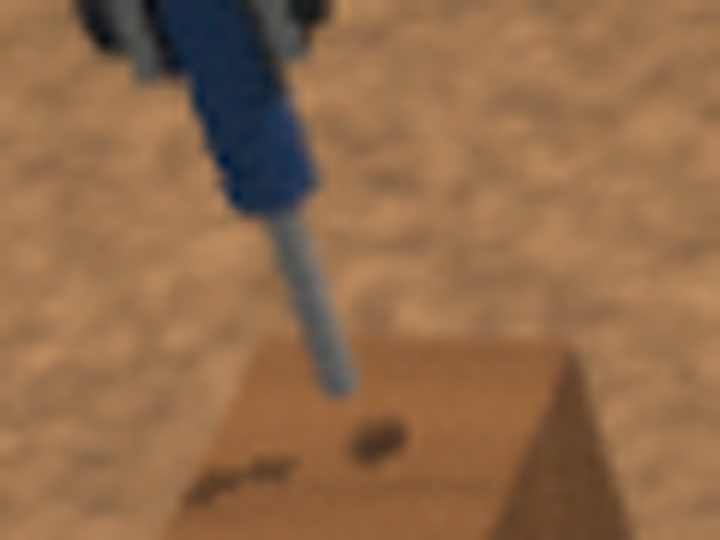

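The block hole is at (447,467) in the crop and the tip, height-corrected, at about (413,479). The tip needs to go 2.8 mm in +y and about 1 mm in −x. Correct and lower to just above the mouth.

Request:
drive_tool(motion=[[[0.09,-0.03,0.1,0,0,0,1],[0,0,0.15,0,0,0,1],[0,0,0.1,0,0,0,1],[0,0,0,0,0,0,1],[0,0,0,0,0,0,1],[0,0,0,0,0,0,1]]])

```text
t: 19.93
tool_pos: [0.4522, -0.2761, 0.1415]
tcp_rot: [0.0, 0.707, 0.707, 0.0]
force: [-0.7, 0.1, -2.2]
gripper_width: 0.191
```

```bash
python3 - <<'E'
from h import *
save("wrist","q_wrist",(280,160,360,220),10);save("scene","q_scene",(140,155,200,200),12)
s=status.get_state();print(s["tool_pos"],s["force"],s["moment"])
E
```

```text
[ 0.45227231 -0.27617175  0.14167951] [ 0.05163595 -0.72088891 -1.88543528] [ 0.00274076 -0.010775    0.01170814]
```

View pics/q_wrist.png

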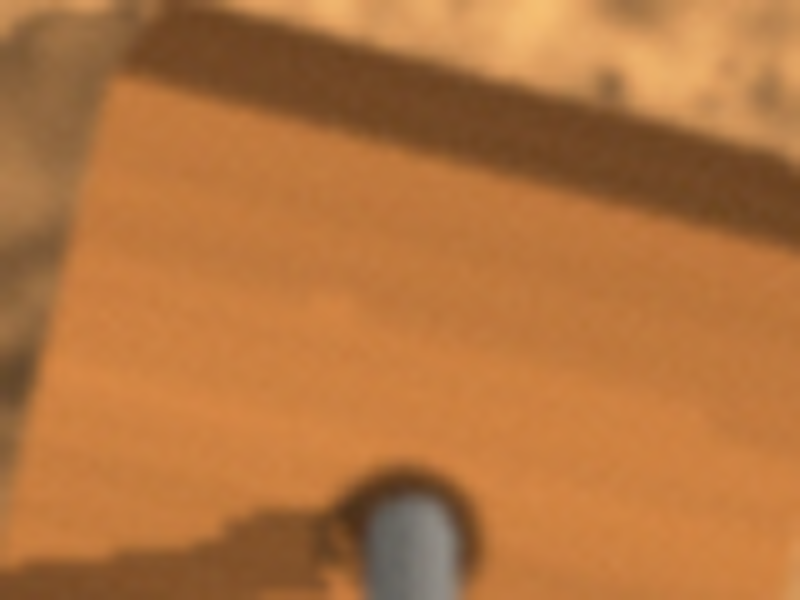

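View pics/q_scene.png

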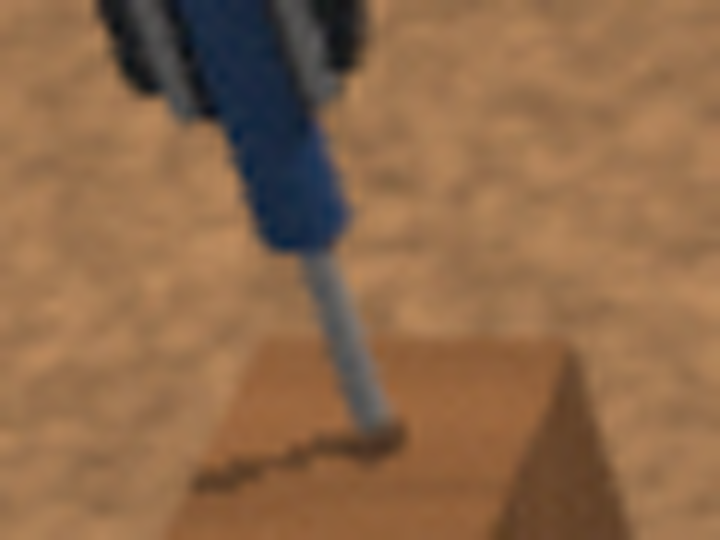

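The tip is centred in y. In x it is about 1.3 mm toward −x, so I move +1.2 mm and insert.

Request:
drive_tool(motion=[[[0,0.04,0.05,0,0,0,1],[0,0,0.05,0,0,0,1],[0,0,0.05,0,0,0,1],[0,0,0.05,0,0,0,1],[0,0,0.05,0,0,0,1],[0,0,0.05,0,0,0,1],[0,0,0,0,0,0,1]]])

```text
t: 20.62
tool_pos: [0.4531, -0.2759, 0.1322]
tcp_rot: [-0.0, 0.707, 0.707, -0.0]
force: [-0.5, 0.4, -2.8]
gripper_width: 0.193
```

Request:
drive_tool(motion=[[[0,0,0.1,0,0,0,1],[0,0,0.1,0,0,0,1],[0,0,0.1,0,0,0,1],[0,0,0.1,0,0,0,1],[0,0,0,0,0,0,1]]])

```text
t: 21.03
tool_pos: [0.4529, -0.2757, 0.1198]
tcp_rot: [-0.001, 0.707, 0.707, -0.0]
force: [0.0, 0.4, -1.6]
gripper_width: 0.191
```

Request:
drive_tool(motion=[[[0,0,0.1,0,0,0,1],[0,0,0.1,0,0,0,1],[0,0,0.1,0,0,0,1],[0,0,0.1,0,0,0,1],[0,0,0.1,0,0,0,1],[0,0,0.1,0,0,0,1],[0,0,0.1,0,0,0,1],[0,0,0.1,0,0,0,1],[0,0,0.06,0,0,0,1],[0,0,0,0,0,0,1]]])

```text
t: 21.87
tool_pos: [0.4531, -0.2758, 0.0943]
tcp_rot: [-0.0, 0.707, 0.707, -0.0]
force: [-0.5, 0.7, -1.6]
gripper_width: 0.194
```

Request:
drive_tool(motion=[[[0,0,0.05,0,0,0,1],[0,0,0.05,0,0,0,1],[0,0,0.03,0,0,0,1],[0,0,0,0,0,0,1]]])

```text
t: 22.2
tool_pos: [0.4533, -0.2759, 0.0907]
tcp_rot: [-0.0, 0.707, 0.707, 0.0]
force: [-0.1, -1.0, -1.7]
gripper_width: 0.191
```

Request:
drive_tool(motion=[[[0,0,0.04,0,0,0,1],[0,0,0.03,0,0,0,1],[0,0,0,0,0,0,1]]])

```text
t: 22.45
tool_pos: [0.4533, -0.276, 0.0886]
tcp_rot: [-0.0, 0.707, 0.707, 0.0]
force: [-0.2, -0.5, -1.4]
gripper_width: 0.191
```

Request:
drive_tool(motion=[[[0,0,0.03,0,0,0,1],[0,0,0.03,0,0,0,1],[0,0,0,0,0,0,1]]])

```text
t: 22.7
tool_pos: [0.4536, -0.2762, 0.0879]
tcp_rot: [-0.0, 0.707, 0.707, 0.0]
force: [-0.9, 1.4, 5.4]
gripper_width: 0.19
```

The shoulder seated at TCP z = 0.0879, the same as at pick-up, with a firm upward force. Release, back off straight up, and check.

Request:
drive_tool(motion=[[[0,0,0,0,0,0,0.6],[0,0,0,0,0,0,0.3],[0,0,0,0,0,0,0],[0,0,0,0,0,0,0],[0,0,0,0,0,0,0],[0,0,0,0,0,0,0],[0,0,0,0,0,0,0],[0,0,0,0,0,0,0]]])

```text
t: 23.37
tool_pos: [0.4534, -0.276, 0.0869]
tcp_rot: [-0.0, 0.707, 0.707, 0.0]
force: [-0.0, -0.5, 0.2]
gripper_width: 1.0
```

Request:
drive_tool(motion=[[[0,0,-0.3,0,0,0,0],[0,0,-0.6,0,0,0,0],[0,0,-0.8,0,0,0,0],[0,0,-0.8,0,0,0,0],[0,0,-0.8,0,0,0,0],[0,0,-0.8,0,0,0,0],[0,0,-0.6,0,0,0,0],[0,0,-0.3,0,0,0,0],[0,0,0,0,0,0,0],[0,0,0,0,0,0,0],[0,0,0,0,0,0,0]]])

```text
t: 24.28
tool_pos: [0.4526, -0.2755, 0.2357]
tcp_rot: [-0.001, 0.707, 0.707, -0.0]
force: [-0.8, 0.3, 0.3]
gripper_width: 1.0
```

```bash
python3 - <<'E'
from h import *
s=status.get_state();print(s["tool_pos"],s["force"],s["gripper_width"])
P=cam("wrist");p,d=save("wrist","r_wrist",(240,150,400,270),5);save("scene","r_scene");
X=back(viewer.calibration("wrist"),d);h=cv2.cvtColor(p,cv2.COLOR_RGB2HSV);m=(h[...,0]>100)&(h[...,0]<125)&(h[...,1]>150)&(X[...,2]>.13)&(X[...,2]<.17)
v,u=np.nonzero(m);m2=X[...,2][m];print("top z",np.percentile(m2,[50,90]))
p2,d2=viewer.snapshot("top");a=cv2.imread("pics/a_top.png")[:,:,::-1]
X2=back(viewer.calibration("top"),d2);h=cv2.cvtColor(p2,cv2.COLOR_RGB2HSV)
p3=cv2.imread("pics/r_scene.png");a3=cv2.imread("pics/a_scene.png")
for nm,(x,y) in dict(torch=(308,265),padlock=(427,171),fa=(211,291),fb=(373,261),punch=(168,185)).items():
    A=a3[y-22:y+22,x-22:x+22].astype(int);B=p3[y-22:y+22,x-22:x+22].astype(int);print(nm,np.abs(A-B).mean())
E
```

```text
[ 0.45257484 -0.27552065  0.23571175] [-0.80787993  0.28338993  0.25689226] 0.9995255014153415
top z [0.14572787 0.1465749 ]
torch 1.8612258953168044
padlock 1.5986570247933884
fa 1.5893595041322315
fb 1.6215564738292012
punch 15.082300275482094
```

View pics/r_wrist.png

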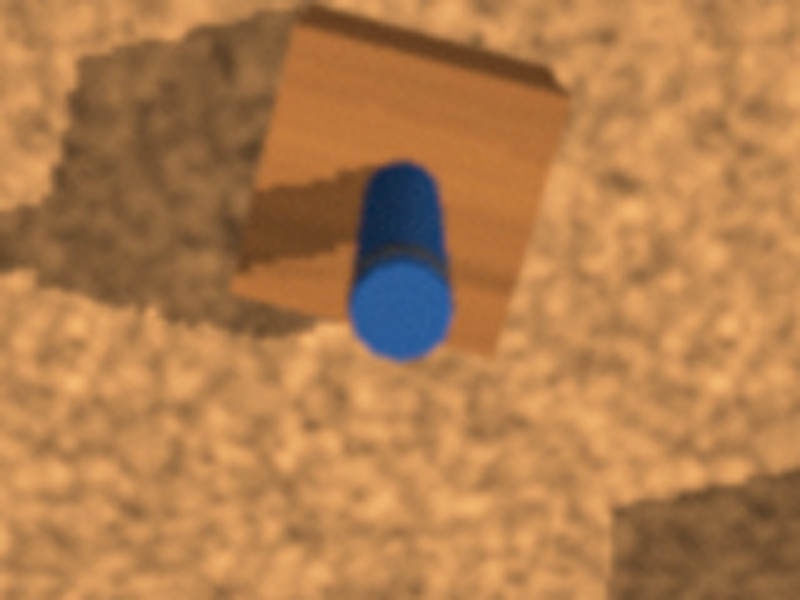

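View pics/r_scene.png

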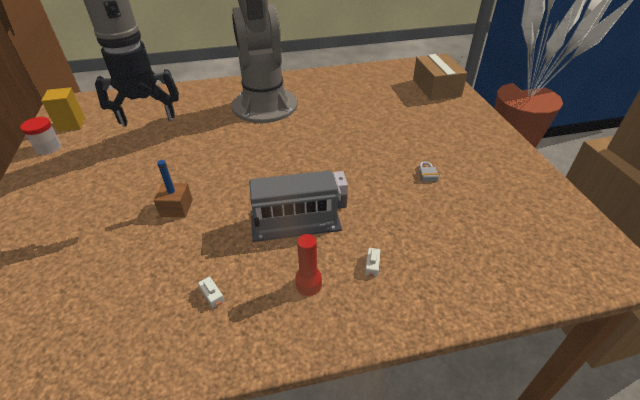

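The punch is standing in its block at about (168,190) in the scene view. Its top measures 146 mm, which is fully home. The open gripper is clear above it, and nothing else has moved.

```bash
python3 -c "
from plant import bot;print(bot.hand_in())"
```

```text
the job is handed in; nothing more can be done
None
```

The pin is pressed clear of the upper lug, the punch is back home in its block and released, and the job is handed in at about 24.5 s of robot time.

- **Pressing:** The tip entered the bore without touching the lug and met the pin about 10 mm down. I pressed at about 7 mm/s to about 33 mm depth; clear is 28 mm. The highest reading was 9.4 N, about 11.5 N on the pin with the punch's weight added. I only saw force at the end of each move, not its peak in between.
- **Pin check:** Afterwards the wrist camera saw only a thin sliver of brass in the bore, which fits about 33 mm. Before I withdrew, the punch's position in the gripper showed no slip. I did not measure the pin's depth directly.
- **Punch check:** The shoulder seated at the same tool height as at pick-up (87.9 mm). After release the handle's top measured about 146 mm above the shelf, which is fully home, and the punch stands upright.
- **Other things:** The torch, padlock and fuse carriers look unchanged from the first picture, and the open gripper is clear of everything.

**Disagreements:**
- The cameras differed by about 1–2 mm on the bore position.
- The tip sat about 2 mm off the tool axis.
- Two early wrist-camera measurements were taken while the arm was still settling.

I corrected the first two from close-up wrist pictures before each insertion. I retook one early measurement; the later close-ups replaced the other.

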